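# Re-seat the cocked dish lid and lock the dish under the imaging head

## Robot

A 6-joint arm with a two-finger parallel gripper is mounted at the origin on a cart in front of the work surface, level with it; the furniture and walls round the work are solid. World frame = base frame: x ahead of the robot, y to its left, z up, the work surface at z = 0. Lengths are in m, angles in rad, forces in N, time in s.
With the tool pointing down it reaches from about 0.25 to 0.725 m from the base axis. Payload 9.7 kg.
Tool frame: the origin (TCP) lies on the centre line of the jaws, within the pads' length; the fingertips stand 17 mm ahead of it and the grasp point (between the pads) lies 2 mm behind it; z points along the fingers, y is the line along which they close (so a half turn about z gives the same grasp; the last joint's range is limited). The gripper opens to 85 mm and grips with 20 to 120 N. Pads are 22 mm wide; open, the fingers measure 114 mm over their backs; the gripper's body (76 mm by 85 mm) begins 54 mm behind the grasp point. The pads swing forward as they close: fully open they stand 13 mm farther back than shut.
Start: joints at [1.276, 0.087, 0.176, 1.66, 0, 1.571], TCP at [0.16, 0.526, 0.248] pointing down, gripper open.
Joint ranges: [-3.13, 3.13], [-0.85, 1.81], [-1.15, 1.24], [-2.2, 2.28], [-1.44, 1.52], [-3.14, 3.14]. Speed limits (rad/s): [2.22, 2.22, 2.57, 3.14, 3.14, 3.14].

## Interface

Orientations are given as a rotation vector (axis times angle).
In Python, from rig import arm, camera, camera_model gives the robot as it stands. The module is installed in compiled form; this text tells all that it offers. Calls block until the motion is done:
- arm.goto(position, orientation): joint-space move of the TCP to a pose.
- arm.servo_line(position, v=0.15, frame=None, force_limit=None): straight line of the TCP; frame=None keeps the orientation; v is the mean speed in m/s. With force_limit (N) it stops when the force on the tool has changed by that much, and returns True; else False.
- arm.goto_joints(angles): joint-space move.
- arm.set_gripper(opening): opening from 0.0 (shut) to 1.0 (fully open); the grip force is fixed at half the most; returns when the fingers have stopped.
- arm.wait(seconds).
- arm.inverse_kinematics(position, orientation): joint angles nearest the present ones, or None.
- arm.get_state(): the state.
- camera(name): name is "scene" or "side" or "wrist"; returns the picture (384x512x3 uint8, red, green, blue); there is no depth.
- camera_model(name): a dict with "camera_matrix" (3x3 intrinsics, pixels), "k1" (the pictures are not rectified: a ray, as slopes to the right and down, at radius r is drawn at 1 + k1 r^2 times it, then the intrinsics apply), "view" (4x4, takes a point from world to camera coordinates); the wrist camera has in their place "T_tool_cam" (4x4, takes a point from camera to tool coordinates, whose origin is the TCP and whose axes are the flange's). Camera axes: x right, y down, z forward; pixel columns grow to the right and rows downward; lengths in m; the calibration is good to about 2 mm. A picture is of the moment at which its call begins: read the wrist's pose just before it. camera_model takes no time and is no camera call.
A pose or a line that the arm cannot do raises arm.Unreachable and nothing moves.
- arm.sign_off(): hands the job in; it is judged then, once.
The state is a dict: "time_s": time; "joints": joint angles; "joint_vel": joint speeds; "joint_torque": joint torques, N m; "position": TCP position; "tool_rot": TCP orientation; "wrist_force": force on the tool from outside, world axes, zero at the start; "ft_torque": the same for the moment, N m; "gripper_width": opening from 0.0 (shut) to 1.0 (fully open); "grasp_force": force on a finger pad.
Only numpy, scipy, OpenCV 4.12 (cv2) and the standard library are available. Lean on these libraries where they do the work, as an engineer would, in place of code of your own. Each camera call takes 0.05 s, during which the arm holds its last target. There are 200 camera calls.

## Task

The lid of the culture dish sits cocked: its far side has hung up on the dish's rim, so the dish cannot pass under the imaging head. While the clamp still holds the carriage, press down on the lid's thumb tab so that the far edge tips up about another centimetre, ease the lid forward over the dish and let it down gently, so that it lies flat and centred. Then free the clamp knob, run the carriage under the head to its end stop, and lock the knob again; leave the bottles, the beaker and the tape where they stand.

Things in the scene. Friction and masses are not known exactly. Their poses are not given: they have to be found in the camera images.
- stage: Fixed imaging stage: grey base plate 130 x 420 x 10 mm, rail along it. Origin on the worktop under the rail; y along the rail towards the imaging head, x across it, away from the robot. The head (black ring light 88 mm across, underside 69 mm over the worktop, camera above) hangs over x 0, y +50 mm, on a column at x +100 mm. Yaw about +-0.25 rad.
- carriage (a joint): Travel of the black carriage along the rail, m: 0 at the loading end, 0.140 at the end stop, where the dish is centred under the head. Slides with 2 to 3 N once the clamp is free; locked, it holds about 20 N. Starts at 0.
- clamp (a joint): Angle of the clamp knob on the carriage's tail, rad: 0 = fully locked (wing square across the rail), 1.3 = its stop, fully free (wing nearly along the rail). Turns counterclockwise seen from above to free, clockwise to lock, with 0.2 to 0.3 N m; it grips the rail below about 0.7. Starts at 0 to 0.25.
- clamp_grip (a point): Grip point of the clamp knob: on its vertical axis, 60 mm over the worktop, 130 mm behind the dish; moves with the carriage. The black wing is 48 mm long (the point's x axis), 14 mm thick (y), and reaches 11 mm above and 15 mm below this point. The carriage's plate lies 28 mm below it.
- dish_rim (a point): Centre of the dish's upper rim, 56.5 mm over the worktop. Round glass dish, 115 mm outer diameter, 19 mm high, 2 mm walls, clipped to the carriage and moving with it. Axes as the stage's: y is the direction of travel.
- lid: Loose round lid, frosted clear plastic, 50 to 100 g, 127 mm outer and 122 mm inner diameter; the skirt reaches 12 mm below the 2.5 mm top plate, 3.5 mm play round the dish. Origin: centre of the skirt's lower edge; z up, tab to -x. Starts 10 to 14 mm off centre towards the robot, far skirt up on the rim, tilted 0.15 to 0.18 rad. Seated: upright, origin on the dish's axis 12 mm below dish_rim.
- lid_tab (a point): Top face of the lid's thumb tab, 82 mm from the lid's axis. The tab, 30 mm wide and 3.5 mm thick, sticks out of the skirt's foot from 63.5 to 98 mm from the axis; above it stands the skirt's outer wall, 11 mm high, for a fingertip to push against. 1 to 2 N tips the lid about the dish's near rim; over 12 mm of air below the tab.
- lid_far_edge (a point): Lower edge of the lid's skirt across from the tab, 62 mm from the lid's axis.
- wash_bottle: White wash bottle with a bent spout, 66 x 89 x 181 mm, behind the stage; origin under its centre. To be left alone.
- beaker_100: Small glass beaker, 52 mm across, 70 mm high, at the front left; origin under its centre. To be left alone.
- amber_1: Brown bottle, 52 mm across, 95 mm high, to the right of the stage; origin under its centre. To be left alone.
- tape_clear: Roll of tape lying flat, 94 mm across, 48 mm high, to the right; origin under its centre. To be left alone.

How it is judged:
On the way, in this order (a step that is already met when the one before it is completed fails the run):
1. the lid's far edge is tipped up clear of the dish (its lower edge more than 11 mm above the rim) with the clamp still locked (z of lid_far_edge in the frame of dish_rim above 0.011 m and value of joint clamp below 0.4 rad), for 0.2 s.
2. the lid lies flat and centred on the dish, the clamp still locked (horizontal distance between lid and dish_rim below 0.005 m and angle between lid's own z axis and vertical below 0.03 rad and z of lid in the frame of dish_rim below -0.0105 m and value of joint clamp below 0.4 rad), for 0.2 s.
3. the clamp knob is freed (value of joint clamp above 0.95 rad), for 0.1 s.
4. the carriage stands at its end stop under the head (value of joint carriage above 0.136 m), for 0.1 s.
At the end, for the whole second after the job is handed in: The carriage is at its end stop (within 4 mm), the clamp knob locked (within 0.25 rad of fully locked), and the lid at rest, flat (within 0.03 rad) and centred on the dish (within 5 mm), its skirt down round the dish (value of joint carriage above 0.136 m and value of joint clamp below 0.25 rad and horizontal distance between lid and dish_rim below 0.005 m and angle between lid's own z axis and vertical below 0.03 rad and z of lid in the frame of dish_rim below -0.0105 m and linear speed of lid below 0.02 m/s); the robot touches nothing.
It fails at once if the lid is tipped farther than 0.45 rad or comes off the dish (angle between lid's own z axis and vertical above 0.45 rad or horizontal distance between lid and dish_rim above 0.03 m).
It fails at once if the lid is let drop: it turns faster than 3 rad/s (angular speed of lid above 3 rad/s).
It fails at once if a bottle, the beaker or the tape is moved by more than 15 mm (distance of any of wash_bottle, beaker_100, amber_1, tape_clear from where it was at the start of the episode above 0.015 m).
It also fails if it takes over 51 s, if anything falls off the work surface, if the arm or the gripper's body presses on something with over 40 N, if the wrist force passes 120 N, or if a joint passes its speed limit or range.

## Working session

There is one attempt and no reset: what is moved stays moved. The work goes in short steps, each a Python script; the robot and the scene stay as the last script left them, time stands still between calls to the robot, and variables do not carry over. Pictures are saved under pics/ and viewed, at most 10 in all, crops included, and the job is handed in when it is done.

```bash
mkdir -p pics
python3 - <<'E'
from rig import arm,camera,camera_model
import cv2,numpy as np
for n in("scene","side"):
    im=camera(n)[:,:,::-1]; cv2.imwrite(f"pics/{n}0.png",cv2.resize(im,(800,600),interpolation=cv2.INTER_CUBIC)); cv2.imwrite(f"pics/{n}0_raw.png",im)
for n in("scene","side","wrist"):
    print(n,{k:np.round(v,4).tolist() for k,v in camera_model(n).items()})
s=arm.get_state();print(s)
E
```

```text
scene {'camera_matrix': [[356.5775, 0.0, 253.2539], [0.0, 356.5775, 193.2542], [0.0, 0.0, 1.0]], 'k1': -0.051, 'view': [[0.8044, -0.594, -0.0096, -0.5382], [-0.3341, -0.439, -0.8341, 0.2411], [0.4912, 0.6741, -0.5516, 1.005], [0.0, 0.0, 0.0, 1.0]]}
side {'camera_matrix': [[376.6941, 0.0, 256.9456], [0.0, 376.6941, 191.7067], [0.0, 0.0, 1.0]], 'k1': -0.08, 'view': [[0.9986, -0.0521, -0.0062, -0.6029], [-0.038, -0.6368, -0.7701, 0.0284], [0.0362, 0.7692, -0.6379, 1.3882], [0.0, 0.0, 0.0, 1.0]]}
wrist {'camera_matrix': [[272.3902, 0.0, 255.2067], [0.0, 272.3902, 191.4573], [0.0, 0.0, 1.0]], 'k1': -0.0283, 'T_tool_cam': [[-0.0009, -0.9493, -0.3142, 0.0807], [1.0, -0.001, 0.0002, 0.0005], [-0.0005, -0.3142, 0.9493, -0.1239], [0.0, 0.0, 0.0, 1.0]]}
{'time_s': 0.1, 'joints': array([1.27600721e+00, 8.74108712e-02, 1.75212363e-01, 1.65983043e+00,
       2.17008730e-05, 1.57076886e+00]), 'joint_vel': array([-0.00064324, -0.00118139,  0.00284847,  0.00151014, -0.00282714,
        0.00070708]), 'joint_torque': array([-8.95227695e-04, -5.21562409e+01,  4.65651906e+01,  1.59032556e-02,
       -3.00586487e-05,  2.84106579e-05]), 'position': array([0.15973294, 0.52608744, 0.24765026]), 'tool_rot': array([-4.61306339e-01, -3.10733405e+00,  1.91005121e-03]), 'wrist_force': array([0.08975851, 0.18272889, 0.3015785 ]), 'ft_torque': array([ 0.05620251, -0.00636831, -0.01354459]), 'grasp_force': 0.0, 'gripper_width': 1.0014717331847327}
```

View pics/scene0.png

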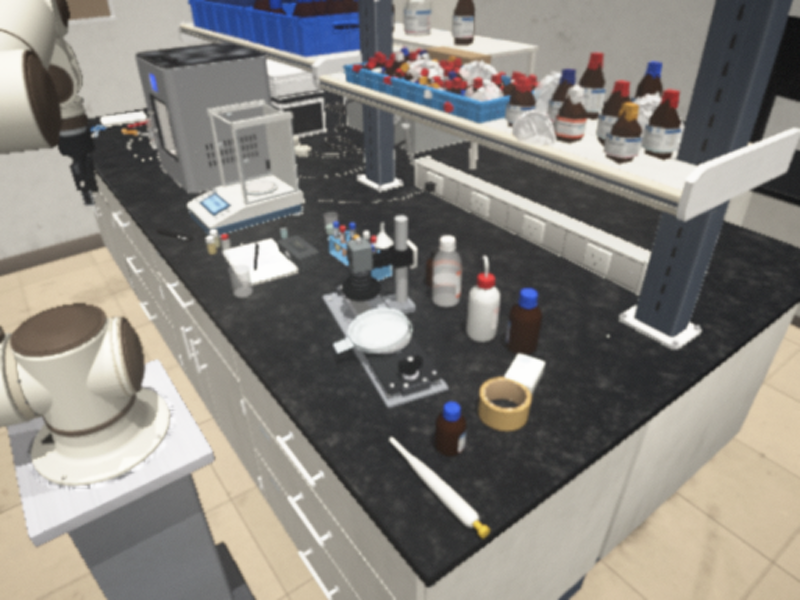

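View pics/side0.png

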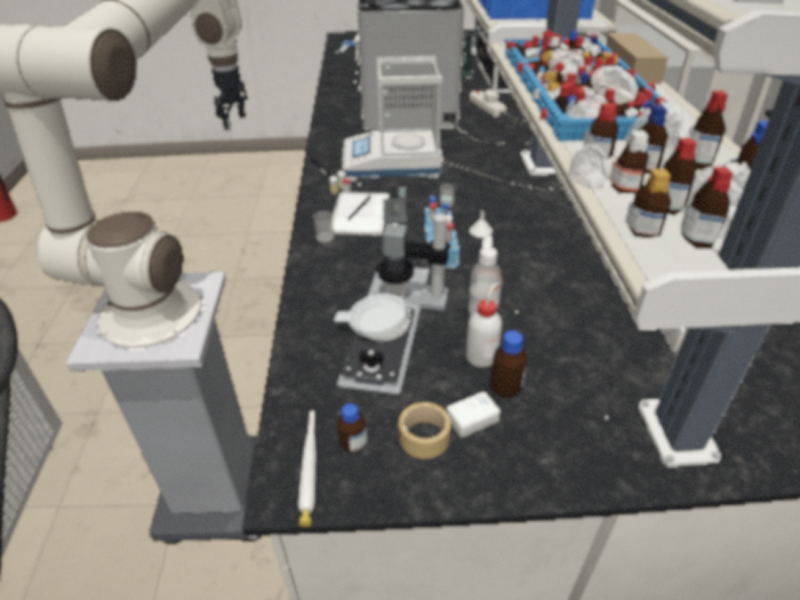

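The scene picture shows the lid at about (379,331), its tab at (343,346) and the knob at (409,362). In the side picture they are at (379,316), (343,317) and (371,355). I'll triangulate these points.

```bash
cat > h.py <<'E'
from rig import arm,camera,camera_model
import cv2,numpy as np
from scipy.spatial.transform import Rotation as R
def cam(n,st=None):
    m=camera_model(n);K=m["camera_matrix"]
    if n=="wrist":
        T=np.eye(4);T[:3,:3]=R.from_rotvec(st["tool_rot"]).as_matrix();T[:3,3]=st["position"]
        V=np.linalg.inv(T@np.array(m["T_tool_cam"]))
    else: V=np.array(m["view"])
    return np.array(K),m["k1"],V
def ray(c,uv):
    K,k,V=c; d=np.array([(uv[0]-K[0,2])/K[0,0],(uv[1]-K[1,2])/K[1,1]]);s=d.copy()
    for _ in range(10): s=d/(1+k*(s@s))
    Rm=V[:3,:3]; o=-Rm.T@V[:3,3]; v=Rm.T@np.array([*s,1.]); return o,v/np.linalg.norm(v)
def atz(c,uv,z):
    o,v=ray(c,uv); return o+v*(z-o[2])/v[2]
def proj(c,p):
    K,k,V=c;q=V[:3,:3]@p+V[:3,3];s=q[:2]/q[2];s=s*(1+k*(s@s));return K[:2,:2]@s+K[:2,2]
def tri(cs,uvs):
    A=np.zeros((3,3));b=np.zeros(3)
    for c,uv in zip(cs,uvs):
        o,v=ray(c,uv);P=np.eye(3)-np.outer(v,v);A+=P;b+=P@o
    return np.linalg.solve(A,b)
E
python3 - <<'E'
from h import *
a,b=cam("scene"),cam("side")
for n,u,v,z in [("knob",(409,360),(371,355),.07),("lid",(379,330),(379,315),.07),("tab",(342,347),(342,317),.045),("amber",(450,450),(352,446),0),("tape",(504,415),(424,445),.0),("plate near-right corner",(446,386),(402,390),.01),("plate near-left",(389,401),(340,385),.01),("beaker",(241,293),(323,240),0),("wash",(482,336),(483,362),0)]:
    u=np.array(u)*.64;v=np.array(v)*.64
    print(n,tri((a,b),(u,v)).round(3),atz(a,u,z).round(3),atz(b,v,z).round(3))
E
```

```text
knob [ 0.53  -0.234  0.062] [ 0.526 -0.237  0.07 ] [ 0.53  -0.246  0.07 ]
lid [ 0.549 -0.104  0.052] [ 0.536 -0.123  0.07 ] [ 0.549 -0.125  0.07 ]
tab [ 0.466 -0.088  0.036] [ 0.461 -0.097  0.045] [ 0.467 -0.098  0.045]
amber [ 0.49  -0.405 -0.008] [ 0.485 -0.408  0.   ] [ 0.49  -0.412  0.   ]
tape [ 0.625 -0.406 -0.008] [ 0.622 -0.405 -0.   ] [ 0.624 -0.418  0.   ]
plate near-right corner [ 0.59  -0.276 -0.004] [ 0.58  -0.287  0.01 ] [ 0.59  -0.288  0.01 ]
plate near-left [ 0.465 -0.259  0.009] [ 0.466 -0.254  0.01 ] [ 0.465 -0.268  0.01 ]
beaker [ 0.401  0.289 -0.002] [0.401 0.295 0.   ] [0.402 0.278 0.   ]
wash [ 0.771 -0.193 -0.014] [ 0.759 -0.202  0.   ] [ 0.767 -0.211  0.   ]
```

```bash
cat >> h.py <<'E'
def down(psi): return (R.from_rotvec([0,0,psi])*R.from_rotvec([0,np.pi,0])).as_rotvec()
def snap(name,scale=1.5625,n="wrist"):
    st=arm.get_state();im=camera(n)[:,:,::-1];np.savez(f"pics/{name}.npz",position=st["position"],tool_rot=st["tool_rot"])
    cv2.imwrite(f"pics/{name}_raw.png",im);cv2.imwrite(f"pics/{name}.png",cv2.resize(im,None,fx=scale,fy=scale,interpolation=cv2.INTER_CUBIC)); return st
E
python3 - <<'E'
from h import *
a,b=cam("scene"),cam("side")
for u,v in [((401,217),(440,215)),((358,242),(398,203)),((362,290),(396,270))]: print(tri((a,b),(np.array(u)*.64,np.array(v)*.64)).round(3))
arm.goto([.37,-.12,.32],down(-.2)); print(arm.get_state()["time_s"])
arm.servo_line([.57,-.16,.29],v=.25); st=snap("w1"); print(st["time_s"],st["joints"].round(2),st["position"])
E
```

```text
[0.689 0.004 0.235]
[0.6   0.056 0.208]
[0.593 0.027 0.073]
2.525
3.5 [-0.27  0.21  0.4   1.76 -0.   -0.07] [ 0.56949789 -0.1596788   0.29029127]
```

View pics/w1.png

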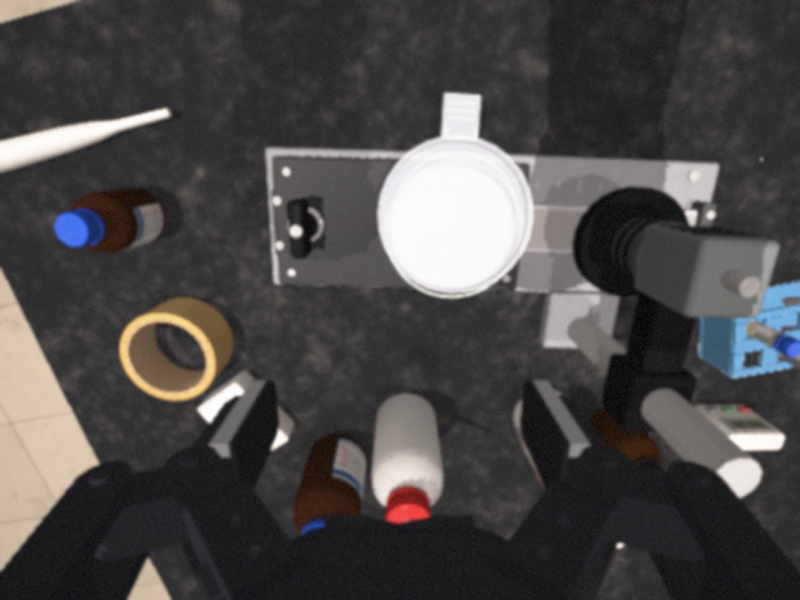

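The wrist view shows the knob near (300,228), the tab at x 443–481 and y 93–138, the lid centred at about (456,217), and plate corners at (266,149), (719,163) and (276,285). I'll enlarge it.

Run:
```python
import cv2
im=cv2.imread("pics/w1_raw.png");c=im[50:200,162:362]
cv2.imwrite("pics/w1c.png",cv2.resize(c,(800,600),interpolation=cv2.INTER_CUBIC))
```

```text
(no output)
```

View pics/w1c.png

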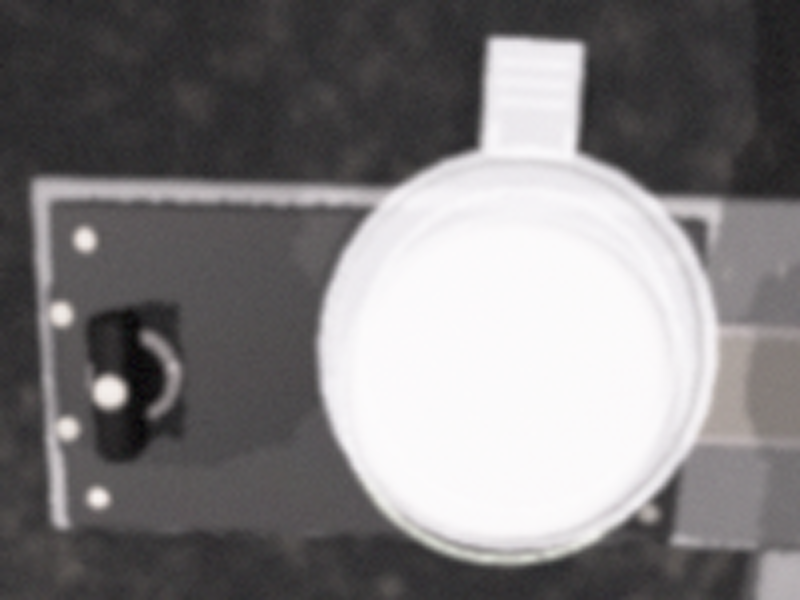

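Run:
```python
from h import *
st=dict(np.load("pics/w1.npz"));c=cam("wrist",st)
r=lambda p:np.array(p)/4+[162,50]
A=atz(c,r((33,180)),.01);B=atz(c,r((60,528)),.01);C=atz(c,np.array((718,163))/1.5625,.01)
print(A,B,C,np.linalg.norm(A-B),np.linalg.norm(C-A))
d=(C-A);d/=np.linalg.norm(d);psi=np.arctan2(-d[0],d[1]);print("psi",psi,"from short",np.arctan2((B-A)[1],(B-A)[0]))
k=atz(c,r((113,387)),.071);print("knob",k,"dot",atz(c,r((110,392)),.071),"dish",k+.13*d)
e=np.array([d[1],-d[0],0]);print("plate ctr line at knob: A+65mm:",(A+.065*e), "knob rel A (x,y)",(k-A)@e,(k-A)@d)
w=atz(c,r((122,460)),.071)-atz(c,r((113,312)),.071);print("wing ang rel",np.arctan2(w[1],w[0])-psi,np.linalg.norm(w))
D=k+.13*d
for z in(.03,.035,.04,.045,.05):
    o=(atz(c,r((488,37)),z)+atz(c,r((586,42)),z))/2;i=(atz(c,r((480,152)),z)+atz(c,r((577,158)),z))/2
    wd=np.linalg.norm(atz(c,r((488,37)),z)-atz(c,r((586,42)),z))
    print(z,"outer rel dish",((o-D)@e).round(4),((o-D)@d).round(4),"inner",((i-D)@e).round(4),((i-D)@d).round(4),"w",wd)
```

```text
[ 0.45775252 -0.25828035  0.01      ] [ 0.58237979 -0.28524753  0.01      ] [0.55085361 0.14483811 0.01      ] 0.1275115053944539 0.4137297485678677
psi -0.22697253468228762 from short -0.21309740029669555
knob [ 0.52731891 -0.23410935  0.071     ] dot [ 0.52865238 -0.23546761  0.071     ] dish [ 0.55657265 -0.10744357  0.071     ]
plate ctr line at knob: A+65mm: [ 0.52108541 -0.27290722  0.01      ] knob rel A (x,y) 0.06234298749375003 0.03920550357173164
wing ang rel 0.01574294997543657 0.04669740912488056
0.03 outer rel dish -0.1092 0.002 inner -0.074 0.0017 w 0.03171542454458006
0.035 outer rel dish -0.1085 0.0014 inner -0.0738 0.001 w 0.03130263168968171
0.04 outer rel dish -0.1078 0.0007 inner -0.0735 0.0004 w 0.030889838834783388
0.045 outer rel dish -0.1071 0.0 inner -0.0733 -0.0003 w 0.030477045979885067
0.05 outer rel dish -0.1064 -0.0006 inner -0.0731 -0.001 w 0.030064253124986746
```

```bash
cat >> h.py <<'E'
PSI=-.22; RIM=np.array([.5557,-.1072,.0565]); EX=np.array([np.cos(PSI),np.sin(PSI),0]); EY=np.array([-EX[1],EX[0],0]); TAU=.30
def orient(tau=TAU): return (R.from_rotvec(-tau*EY)*R.from_rotvec(down(PSI))).as_rotvec()
def lidpose(s,th): # plate resting on near rim at lid (s,12)
    return np.array([-.0575-s*np.cos(th)+.012*np.sin(th), -s*np.sin(th)-.012*np.cos(th)])
def tcp(s,th,gap=0.,lift=0.,tau=TAU):
    o=lidpose(s,th);a=-.0635-.022*np.cos(tau-th)-gap;b=.0035+lift
    q=o+np.array([a*np.cos(th)-b*np.sin(th),a*np.sin(th)+b*np.cos(th)])
    t=np.array([np.cos(tau),np.sin(tau)]);ap=np.array([np.sin(tau),-np.cos(tau)])
    p=q+.011*t-.017*ap
    return RIM+p[0]*EX+np.array([0,0,p[1]])
E
python3 - <<'E'
from h import *
s=-.0455; print(lidpose(s,.165))
arm.set_gripper(0.)
p=tcp(s,.165,.003,.02);print(p,arm.get_state()["time_s"])
arm.goto(p+[0,0,.06],orient());arm.servo_line(p,v=.1);st=snap("w2");print(st["time_s"],st["position"],st["wrist_force"])
c=cv2.imread("pics/w2_raw.png");cv2.imwrite("pics/w2.png",cv2.resize(c[120:384,100:412],(709,600),interpolation=cv2.INTER_CUBIC))
E
```

```text
[-0.01064694 -0.00436354]
[ 0.46189422 -0.08622321  0.08030528] 4.3167
6.1 [ 0.46228276 -0.08631406  0.08088438] [0.66723913 1.17082528 0.77116635]
```

View pics/w2.png

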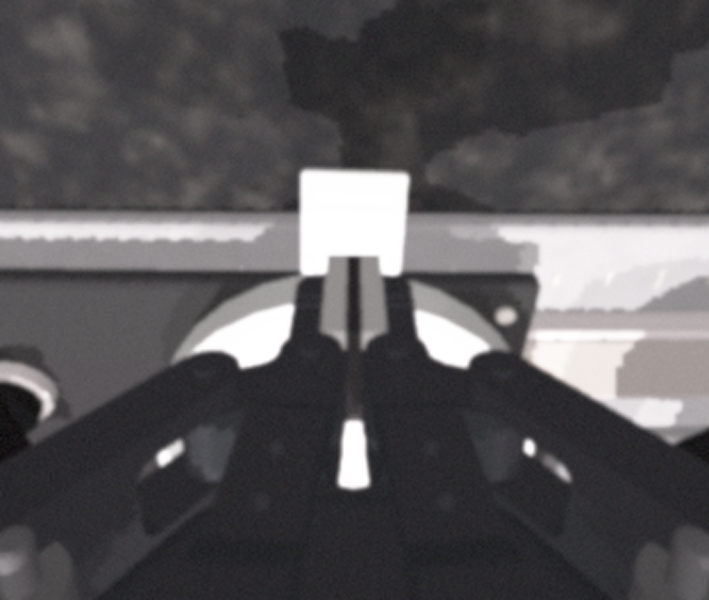

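Run:
```python
from h import *
st=dict(np.load("pics/w2.npz"));c=cam("wrist",st);Rm=R.from_rotvec(st["tool_rot"])
for q in([.011,0,.017],[.011,0,.012],[.011,0,.004]): print(q,proj(c,st["position"]+Rm.apply(q)).round(1))
o=lidpose(-.0455,.165);th=.165
for l in(-.098,-.0635):
    w=o+np.array([l*np.cos(th)-.0035*np.sin(th),l*np.sin(th)+.0035*np.cos(th)])
    print(l,proj(c,RIM+w[0]*EX+[0,0,w[1]]).round(1))
```

```text
[0.011, 0, 0.017] [254.4 230.5]
[0.011, 0, 0.012] [254.4 234.5]
[0.011, 0, 0.004] [254.4 241.6]
-0.098 [254.5 198.1]
-0.0635 [254.6 243.2]
```

Run:
```python
from h import *
p=tcp(-.0455,.165,.004,.012);arm.servo_line(p,v=.05)
f0=arm.get_state()["wrist_force"]
q=tcp(-.0455,.165,.004,-.010)
hit=arm.servo_line(q,v=.012,force_limit=.9);st=arm.get_state()
print(hit,st["time_s"],p,q,st["position"],"nominal contact",tcp(-.0455,.165,.004,0),st["wrist_force"]-f0)
st=snap("w3");print(st["wrist_force"]-f0,st["position"])
```

```text
True 7.9 [ 0.46221392 -0.0862947   0.07224968] [ 0.46574038 -0.08708328  0.05054848] [ 0.46514911 -0.08695403  0.05267983] nominal contact [ 0.46413744 -0.08672483  0.06041266] [-0.75231978 -0.07704427  0.67121029]
[-0.75231978 -0.07704427  0.67121029] [ 0.46514911 -0.08695403  0.05267983]
```

Run:
```python
import cv2,numpy as np
from h import *
snap("s3",n="scene")
w=cv2.imread("pics/w3_raw.png");s=cv2.imread("pics/s3_raw.png")
a=cv2.resize(w[150:300,155:355],(800,600),interpolation=cv2.INTER_CUBIC)
b=cv2.resize(s[180:255,195:295],(800,600),interpolation=cv2.INTER_CUBIC)
cv2.imwrite("pics/c3.png",cv2.resize(np.hstack([a,b]),(800,300)))
```

```text
(no output)
```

View pics/c3.png

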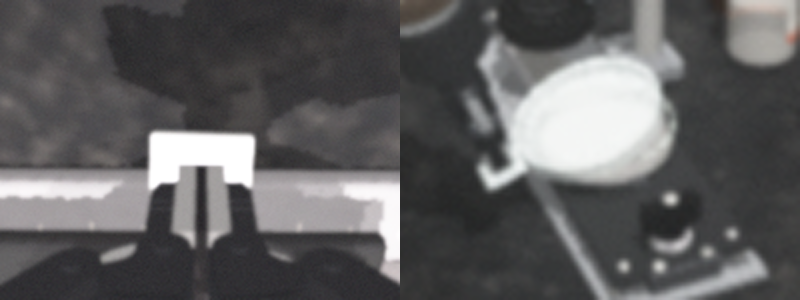

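```bash
cat >> h.py <<'E'
def hull(c,x0,z0,th,yo=0):
    a=np.linspace(0,2*np.pi,90);P=[]
    for zz in(0,.0145):
        for t in a:
            l=np.array([.0635*np.cos(t),.0635*np.sin(t)])
            w=[x0+l[0]*np.cos(th)-zz*np.sin(th), z0+l[0]*np.sin(th)+zz*np.cos(th)]
            P.append(proj(c,RIM+w[0]*EX+(l[1]+yo)*EY+[0,0,w[1]]))
    return cv2.convexHull(np.float32(P))
def fit(img,n,thr=150):
    """lid tilt by silhouette, lid resting on near rim; small image shift left free"""
    c=cam(n);g=(cv2.resize(img,None,fx=4,fy=4,interpolation=cv2.INTER_CUBIC).min(2)>thr).astype(np.uint8)
    u,v=(proj(c,RIM)*4).astype(int);w=np.zeros_like(g);w[v-160:v+160,u-160:u+160]=g[v-160:v+160,u-160:u+160]
    k,lab,stt,_=cv2.connectedComponentsWithStats(w);g=(lab==1+stt[1:,4].argmax()).astype(np.uint8)
    g=cv2.morphologyEx(g,cv2.MORPH_OPEN,np.ones((29,29),np.uint8));best=[]
    for s in np.arange(-.059,-.039,.002):
        for th in np.arange(0,.46,.02):
            h=hull(c,*lidpose(s,th),th)*4;m=np.zeros_like(g);cv2.fillConvexPoly(m,h.astype(np.int32),1)
            M=cv2.moments(m,True);G=cv2.moments(g,True)
            d=np.array([G['m10']/G['m00']-M['m10']/M['m00'],G['m01']/G['m00']-M['m01']/M['m00']])
            mm=cv2.warpAffine(m,np.float32([[1,0,d[0]],[0,1,d[1]]]),m.shape[::-1])
            best.append(((mm&g).sum()/(mm|g).sum(),round(s,3),round(th,2),(d/4).round(1).tolist()))
    return sorted(best,key=lambda b:-b[0])[:6:2]
E
python3 - <<'E'
from h import *
snap("d3",n="side")
for f,n in(("scene0","scene"),("s3","scene"),("side0","side"),("d3","side")): 
    print(f)
    for b in fit(cv2.imread(f"pics/{f}_raw.png"),n):print(" ",b)
E
```

```text
scene0
  (np.float64(0.7648048452220727), np.float64(-0.047), np.float64(0.12), [-0.9, -1.3])
  (np.float64(0.7643422078645428), np.float64(-0.041), np.float64(0.18), [0.8, -1.4])
  (np.float64(0.7637215528781793), np.float64(-0.041), np.float64(0.16), [0.8, -1.6])
s3
  (np.float64(0.8291190864600326), np.float64(-0.045), np.float64(0.26), [1.6, 0.1])
  (np.float64(0.8286760006971475), np.float64(-0.049), np.float64(0.3), [0.6, 1.1])
  (np.float64(0.8276121999304187), np.float64(-0.051), np.float64(0.3), [0.1, 1.4])
side0
  (np.float64(0.7786585365853659), np.float64(-0.057), np.float64(0.02), [1.3, -1.1])
  (np.float64(0.7778722370658246), np.float64(-0.049), np.float64(0.0), [3.6, -1.1])
  (np.float64(0.7772994603771297), np.float64(-0.057), np.float64(0.0), [1.3, -1.4])
d3
  (np.float64(0.7665243279004029), np.float64(-0.051), np.float64(0.0), [3.1, -1.6])
  (np.float64(0.7627792160876633), np.float64(-0.049), np.float64(0.04), [3.7, -1.1])
  (np.float64(0.7621373861648876), np.float64(-0.057), np.float64(0.04), [1.4, -1.3])
```

Run:
```python
from h import *
s=-.0455;P=arm.get_state()["position"];m=tcp(s,.28,.004);d=P-m
print("corr",d,"along EX",d@EX)
dz=np.array([0,0,d[2]])
def st(l):
    a=arm.get_state();print(l,round(a["time_s"],2),a["position"].round(4),a["wrist_force"].round(2),((a["position"]-P)@EX).round(4))
for s,th in((-.0455,.28),(-.050,.28),(-.0545,.28),(-.0585,.28)):
    h=arm.servo_line(tcp(s,th,0)+dz,v=.012,force_limit=8);st((s,th,h))
snap("s4",n="scene");snap("w4")
for b in fit(cv2.imread("pics/s4_raw.png"),"scene"):print(" ",b)
w=cv2.imread("pics/w4_raw.png");s=cv2.imread("pics/s4_raw.png")
a=cv2.resize(w[150:300,155:355],(800,600),interpolation=cv2.INTER_CUBIC)
b=cv2.resize(s[180:255,195:295],(800,600),interpolation=cv2.INTER_CUBIC)
cv2.imwrite("pics/c4.png",cv2.resize(np.hstack([a,b]),(800,300)))
```

```text
corr [-0.0008758   0.0001818  -0.00298505] along EX -0.0008943622999244519
(-0.0455, 0.28, False) 8.61 [ 0.4698 -0.088   0.0538] [-0.68  0.04  1.57] 0.0048
(-0.05, 0.28, False) 9.13 [ 0.474  -0.0889  0.0551] [-1.81 -0.12  1.89] 0.0091
(-0.0545, 0.28, False) 9.66 [ 0.4783 -0.0899  0.0564] [-1.76  0.69  1.65] 0.0136
(-0.0585, 0.28, False) 10.14 [ 0.482  -0.0907  0.0575] [-1.87 -0.06  2.57] 0.0174
  (np.float64(0.8451405152224825), np.float64(-0.041), np.float64(0.44), [6.4, -0.6])
  (np.float64(0.8433579552116309), np.float64(-0.055), np.float64(0.44), [2.8, 1.8])
  (np.float64(0.8430981954534802), np.float64(-0.049), np.float64(0.44), [4.4, 0.7])
```

View pics/c4.png

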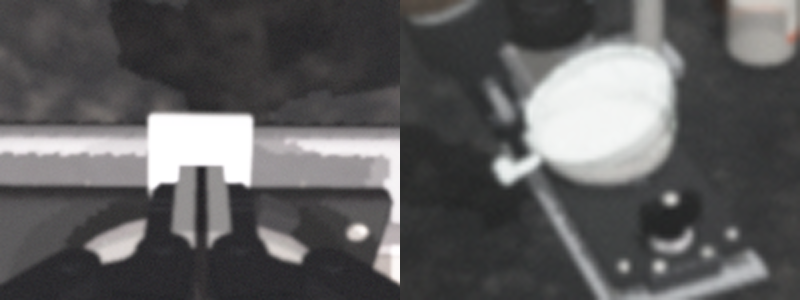

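```bash
cat >> h.py <<'E'
def pf(name):
    snap(name,n="scene")
    for b in fit(cv2.imread(f"pics/{name}_raw.png"),"scene"):print("  ",b[0].round(3),b[1:])
    a=arm.get_state();print(round(a["time_s"],2),a["position"].round(4),a["wrist_force"].round(2))
E
python3 - <<'E'
from h import *
for i in range(2):
    p=arm.get_state()["position"];arm.servo_line(p+[0,0,.0015],v=.004);pf(f"s5{i}")
E
```

```text
0.861 (np.float64(-0.041), np.float64(0.44), [6.6, -0.1])
   0.861 (np.float64(-0.043), np.float64(0.4), [6.0, -0.2])
   0.861 (np.float64(-0.057), np.float64(0.34), [2.1, 1.4])
10.85 [ 0.4821 -0.0907  0.059 ] [-0.98 -0.23  0.39]
   0.882 (np.float64(-0.045), np.float64(0.32), [5.4, -0.4])
   0.881 (np.float64(-0.041), np.float64(0.36), [6.6, -0.6])
   0.881 (np.float64(-0.043), np.float64(0.36), [6.1, -0.2])
11.43 [ 0.4822 -0.0907  0.0606] [-1.45  0.8   1.2 ]
```

Run:
```python
from h import *
print(tcp(-.058,.28),arm.get_state()["position"])
for i,th in enumerate((.2,.1,.03)):
    h=arm.servo_line(tcp(-.058,th),v=.012);a=arm.get_state();print(th,a["position"].round(4),a["wrist_force"].round(2))
pf("s6")
arm.servo_line(tcp(-.058,0,0,.004),v=.012);pf("s7");snap("w7")
arm.servo_line(tcp(-.058,0,.008,.03),v=.1);print(arm.get_state()["wrist_force"])
pf("s8")
```

```text
[ 0.48144307 -0.09059471  0.06022391] [ 0.48216238 -0.09073841  0.0605841 ]
0.2 [ 0.4807 -0.0904  0.0626] [-0.01  0.19  1.61]
0.1 [ 0.4795 -0.0901  0.0649] [ 1.17 -0.31  0.73]
0.03 [ 0.479  -0.09    0.0665] [-0.67 -0.08  1.11]
   0.95 (np.float64(-0.051), np.float64(0.02), [2.6, -0.5])
   0.949 (np.float64(-0.059), np.float64(0.0), [0.4, -0.2])
   0.949 (np.float64(-0.049), np.float64(0.0), [3.2, -0.9])
12.53 [ 0.479  -0.09    0.0666] [-0.61  0.31  0.83]
   0.952 (np.float64(-0.057), np.float64(0.0), [0.8, -0.3])
   0.952 (np.float64(-0.041), np.float64(0.02), [5.3, -1.3])
   0.951 (np.float64(-0.049), np.float64(0.0), [3.1, -0.9])
13.12 [ 0.479  -0.09    0.0714] [ 0.71 -0.25  0.17]
[-0.30315716 -0.20287026 -0.7267113 ]
   0.895 (np.float64(-0.045), np.float64(0.02), [3.1, -0.7])
   0.894 (np.float64(-0.051), np.float64(0.06), [1.4, 0.3])
   0.893 (np.float64(-0.059), np.float64(0.04), [-0.8, 0.7])
13.65 [ 0.4713 -0.0883  0.0971] [-0.66 -0.05 -0.11]
```

Run:
```python
from h import *
p=arm.get_state()["position"];arm.servo_line(p+[-.02,0,.06],v=.25)
arm.goto([.57,-.16,.29],down(PSI));arm.set_gripper(.7);st=snap("w8");print(st["time_s"])
c=cv2.imread("pics/w8_raw.png")[50:200,162:362];s=cv2.imread("pics/s8_raw.png")[180:255,195:295]
cv2.imwrite("pics/w8c.png",cv2.resize(c,(800,600),interpolation=cv2.INTER_CUBIC))
```

```text
15.6667
```

View pics/w8c.png

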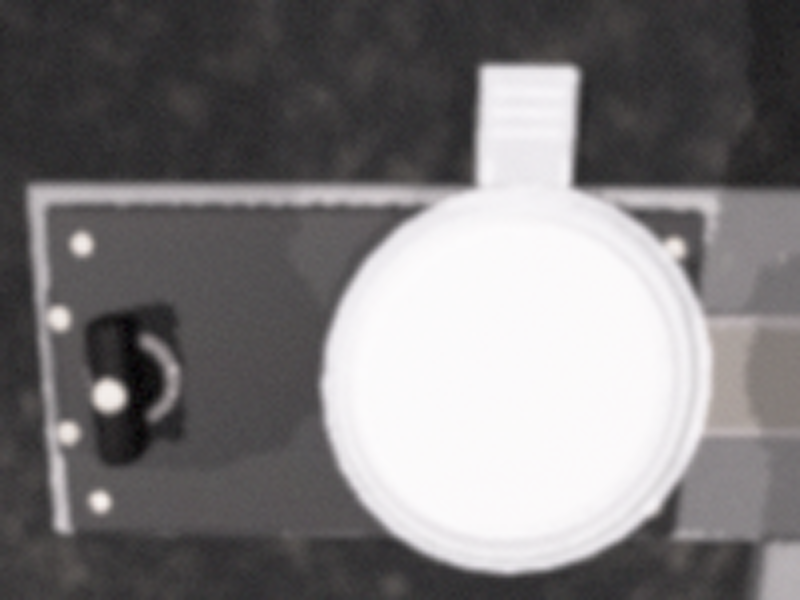

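The lid now looks flat, with its tab corners at (479,65), (579,68), (477,185) and (572,188). The wing centre is at about (113,390). I'll check these numerically.

Run:
```python
from h import *
st=dict(np.load("pics/w8.npz"));c=cam("wrist",st);r=lambda p:np.array(p)/4+[162,50]
D=RIM*[1,1,0]
for a,b in(((479,65),(579,68)),((477,185),(572,188))):
    m=(atz(c,r(a),.048)+atz(c,r(b),.048))/2-D;print(m@EX,m@EY)
im=cv2.imread("pics/w8_raw.png");g=im.min(2)
# ring extents: lid outer at top z~.059 (left 322,385)/(711,380) ; bottom 573
L,Rr,B=(atz(c,r(q),.059) for q in((322,385),(711,380),(510,574)))
print("y ctr",((L+Rr)/2-D)@EY,"width",np.linalg.norm(L-Rr),"far edge x",(B-D)@EX)
k=atz(c,r((113,390)),.071);print("knob",k)
w=atz(c,r((122,462)),.071)-atz(c,r((110,316)),.071);print("wing",np.arctan2(w[1],w[0])-PSI)
A=atz(c,r((29,186)),.01);Bc=atz(c,r((62,531)),.01);print(A,Bc,np.arctan2(*(Bc-A)[1::-1]))
```

```text
-0.09652866932408342 0.0005894845990177741
-0.0612335334070826 0.0005954339149630249
y ctr -0.0009245433111124429 width 0.12678966574035763 far edge x 0.0653127067233124
knob [ 0.52721342 -0.23375641  0.071     ]
wing 0.009345292365902452
[ 0.45791992 -0.25823201  0.01      ] [ 0.58164261 -0.28532996  0.01      ] -0.21561696929662166
```

```bash
cat >> h.py <<'E'
KNOB=np.array([.5273,-.234,.058])
def show(l):
    a=arm.get_state();print(l,round(a["time_s"],2),a["position"].round(4),a["wrist_force"].round(2),"tz",a["ft_torque"][2].round(3),"j6",a["joints"][5].round(3),"gw",round(a["gripper_width"],3),"gf",round(a["grasp_force"],1));return a
def twist(dpsi,n=4):
    for i in range(n):
        q=arm.get_state()["joints"].copy() if i==0 else q
        q[5]-=dpsi/n;arm.goto_joints(q);show("twist")
E
python3 - <<'E'
from h import *
arm.set_gripper(.5);arm.goto(KNOB+[0,0,.07],down(PSI));show("above")
h=arm.servo_line(KNOB,v=.08,force_limit=6);show(("down",h))
arm.set_gripper(0.);show("grip")
E
```

```text
above 16.78 [ 0.528  -0.234   0.1295] [1.45 0.31 0.31] tz 0.042 j6 -0.197 gw 0.501 gf 0.0
('down', False) 17.81 [ 0.5276 -0.2342  0.0586] [ 0.34 -0.49  0.08] tz 0.008 j6 -0.198 gw 0.502 gf 0.0
grip 18.15 [ 0.5275 -0.2353  0.0594] [-3.24 -5.95  4.98] tz -0.032 j6 -0.198 gw 0.254 gf 58.6
```

Run:
```python
from h import *
twist(.5,2)
snap("w9")
c=cv2.imread("pics/w9_raw.png")[120:340,106:406]
cv2.imwrite("pics/w9c.png",cv2.resize(c,(800,587),interpolation=cv2.INTER_CUBIC))
```

```text
twist 18.5 [ 0.5274 -0.2356  0.0595] [-0.49 -2.52 -2.15] tz 0.195 j6 -0.444 gw 0.251 gf 59.5
twist 18.85 [ 0.5275 -0.2357  0.0595] [-0.68 -5.59 -2.74] tz 0.136 j6 -0.691 gw 0.254 gf 59.4
```

View pics/w9c.png

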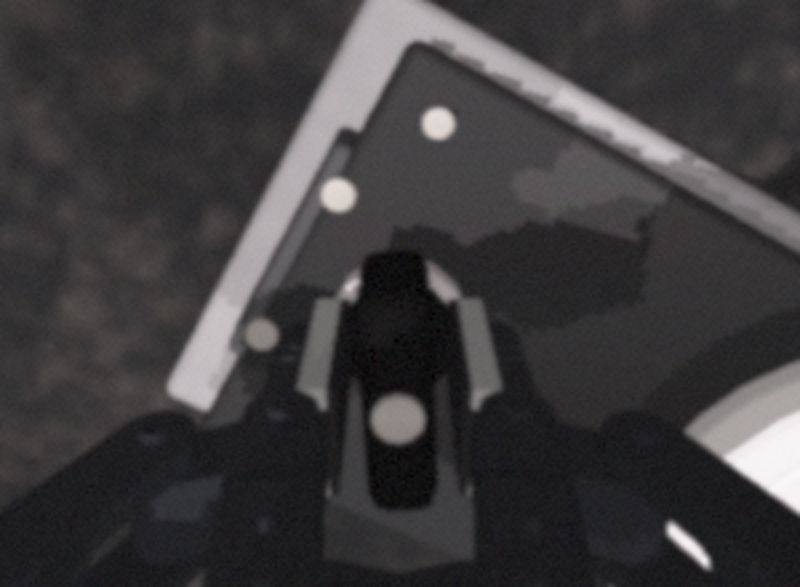

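The gripper holds the knob squarely and the wing has turned with it. I'll keep turning, then push the carriage.

Run:
```python
from h import *
twist(.7,3)
a=show("x");p0=a["position"]
h=arm.servo_line(p0+.143*EY,v=.06,force_limit=9);a=show(("push",h));d=a["position"]-p0;print(d@EY,d@EX)
```

```text
twist 19.23 [ 0.5276 -0.2354  0.0595] [ 0.67 -0.92 -3.11] tz 0.115 j6 -0.918 gw 0.248 gf 59.3
twist 19.57 [ 0.5277 -0.2355  0.0595] [ 1.86 -1.55 -3.61] tz 0.169 j6 -1.15 gw 0.25 gf 59.2
twist 19.9 [ 0.5278 -0.2356  0.0595] [ 3.68 -0.76 -5.04] tz 0.149 j6 -1.383 gw 0.253 gf 59.1
x 19.9 [ 0.5278 -0.2356  0.0595] [ 3.68 -0.76 -5.04] tz 0.149 j6 -1.383 gw 0.253 gf 59.1
('push', True) 22.01 [ 0.5591 -0.101   0.0593] [ 1.7  -1.88  2.56] tz 0.044 j6 -1.145 gw 0.25 gf 60.6
0.13818826870245735 0.0012242092910779434
```

Run:
```python
from h import *
p0=np.array([.5278,-.2356,.0595])
a=arm.get_state();h=arm.servo_line(a["position"]+.006*EY,v=.02,force_limit=14);a=show(("push",h));print((a["position"]-p0)@EY)
arm.wait(.2);a=show("hold");print((a["position"]-p0)@EY)
```

```text
('push', True) 22.23 [ 0.5592 -0.1009  0.0593] [-0.12 -2.55  4.06] tz 0.024 j6 -1.143 gw 0.252 gf 60.8
0.1382766855220779
hold 22.43 [ 0.5592 -0.101   0.0592] [-1.36 -3.34  6.38] tz 0.003 j6 -1.144 gw 0.248 gf 61.2
0.13822832057840437
```

Run:
```python
from h import *
p0=np.array([.5278,-.2356,.0595])
twist(-1.24,4)
a=show("locked");print((a["position"]-p0)@EY,"yaw err",(R.from_rotvec(down(PSI)).inv()*R.from_rotvec(a["tool_rot"])).as_rotvec().round(3))
```

```text
twist 22.83 [ 0.5591 -0.1009  0.0593] [-1.52 -0.8   3.64] tz -0.138 j6 -0.837 gw 0.251 gf 60.8
twist 23.23 [ 0.559  -0.1007  0.0593] [-2.71  2.48  5.8 ] tz -0.172 j6 -0.53 gw 0.256 gf 61.1
twist 23.63 [ 0.559  -0.1005  0.0594] [-2.93  2.45  5.78] tz -0.065 j6 -0.219 gw 0.249 gf 61.2
twist 24.03 [ 0.559  -0.1003  0.0594] [-2.91  4.3   6.03] tz -0.073 j6 0.091 gw 0.251 gf 61.3
locked 24.03 [ 0.559  -0.1003  0.0594] [-2.91  4.3   6.03] tz -0.073 j6 0.091 gw 0.251 gf 61.3
0.13885913901175417 yaw err [ 0.008 -0.003  0.044]
```

Run:
```python
from h import *
arm.set_gripper(.5);p=arm.get_state()["position"];show("rel")
arm.servo_line(p+[0,0,.23],v=.15);arm.servo_line(p+[0,0,.23]+.03*EX-.04*EY,v=.15);show("up");snap("w10");snap("s10",n="scene")
c=cv2.imread("pics/w10_raw.png")[20:220,130:396]
cv2.imwrite("pics/w10c.png",cv2.resize(c,(798,600),interpolation=cv2.INTER_CUBIC))
```

```text
rel 24.38 [ 0.5592 -0.1011  0.059 ] [-0.12  0.22 -0.21] tz 0.001 j6 0.095 gw 0.501 gf 0.0
up 26.54 [ 0.5796 -0.1467  0.2885] [ 0.   -0.87  0.09] tz -0.005 j6 0.027 gw 0.503 gf 0.0
```

View pics/w10c.png

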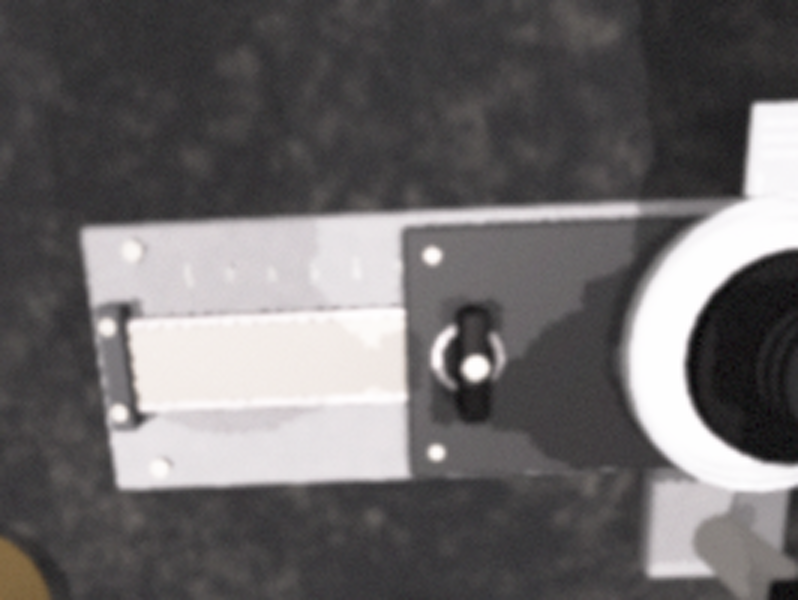

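The carriage is in, and the wing runs from (473,308) to (473,420), nearly square across the rail. I'll check the angle and the travel.

Run:
```python
from h import *
st=dict(np.load("pics/w10.npz"));c=cam("wrist",st);r=lambda p:np.array(p)/3+[130,20]
w=atz(c,r((473,420)),.071)-atz(c,r((473,308)),.071);print("wing",np.arctan2(w[1],w[0])-PSI,np.linalg.norm(w))
e=atz(c,r((411,475)),.032)-atz(c,r((405,230)),.032);print("carriage tail edge",np.arctan2(e[1],e[0])-PSI)
k=atz(c,r((474,364)),.071);d=k-[.5273,-.2339,.071];print("travel",d@EY,d@EX)
A=atz(c,r((82,228)),.01);print("plate corner",A,(k-A)@EY,"was",(np.array([.5273,-.2339,.071])-[.4578,-.2583,.01])@EY)
# lid: tab inner-left/outer-left corner and skirt left edge
D=RIM*[1,1,0]+.14*EY
for q,z in(((752,101),.048),((745,195),.048),((622,365),.059)):
    m=atz(c,r(q),z)-D;print((m@EX).round(4),(m@EY).round(4))
```

```text
wing -0.015499561586175298 0.046276267315491476
carriage tail edge -0.015223446847113603
travel 0.13752104258765488 0.0012131119699752037
plate corner [ 0.45752879 -0.25762482  0.01      ] 0.17590017446694856 was 0.03897885656778717
-0.0963 -0.0156
-0.0604 -0.0156
0.0064 -0.0676
```

```bash
python3 -c "
from h import *
print(arm.sign_off(),arm.get_state()['time_s'])"
```

```text
the job is handed in; nothing more can be done
the job is handed in; nothing more can be done
```

The job is handed in at about 27 s of the 51 s allowed, with no verdict shown: the lid looks flat and about 2 mm off centre, the carriage hit a hard stop (travel measured 137–139 mm, 136 needed), the knob is locked, and the lid tipped further than planned, to roughly 0.4 rad against the 0.45 limit.

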